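# Unlock the drying chamber, park its key and wedge the stuck lid off its seal

### The arm

A 7-joint arm with a two-finger parallel gripper is mounted at the origin on a cart in front of the work surface, level with it; the furniture and walls round the work are solid. World frame = base frame: x ahead of the robot, y to its left, z up, the work surface at z = 0. Lengths are in m, angles in rad, forces in N, time in s.
With the tool pointing down it reaches from about 0.35 to 0.9 m from the base axis. Payload 7.2 kg.
Tool frame: the origin (TCP) lies midway between the tips of the shut fingers; the grasp point (between the pads) lies 19 mm behind it; y points along the fingers, z is the direction in which the jaws open and shut, and the axes are right-handed (so a half turn about y gives the same grasp; the last joint's range is limited). The gripper opens to 85 mm and grips with 20 to 120 N. Pads are 22 mm wide; open, the fingers measure 114 mm over their backs; the gripper's body (76 mm by 85 mm) begins 54 mm behind the grasp point. The pads swing forward as they close: fully open they stand 13 mm farther back than shut.
Start: joints at [1.223, 0.411, -0.013, 1.596, 0.006, 1.134, -0.082], TCP at [0.173, -0.601, 0.231] pointing down, gripper open.
Joint ranges: [-2.95, 2.95], [-0.29, 1.99], [-1.47, 1.44], [0.14, 2.54], [-1.03, 4.17], [0.13, 1.85], [-2.86, 2.86]. Speed limits (rad/s): [2.39, 2.39, 3.01, 3.01, 3.14, 3.14, 3.14].

### API

Orientations are given as a rotation vector (axis times angle).
In Python, from station import manip gives the robot as it stands.
- The arm moves only by the shell command python3 -m creep 'ROWS'. ROWS is JSON, a list of rows, each a list of 3 entries, a list of its own where there are three numbers: the shift along the tool's x, y, z in mm, then the turn about the tool's y in degrees, then the gripper's target within -1 to 1 (shut at 1, half-way at 0, fully open at -1). In form: [[[x, y, z], twist, grip], ...]. A call has 1 to 8 rows; each row is the pose to reach, as a shift and turn from the pose commanded when the call began, along the tool's axes at that moment; what a row does not reach only later rows make up. A row lasts 1/10 s, in which the tool goes at most 50 mm and 8.59 degrees, less where a joint would pass 70% of its speed; a pose out of reach is approached as far as the arm can. A call with a gripper value outside its range is refused whole. The fingers move at their own pace and stop on an object; the grip force is fixed at half the most. Time passes only in rows, so rows that repeat a pose let the fingers close. It gives the time, the measured TCP pose, the force and the opening at its end, in the units of the state.
- manip.observe(): the state, without advancing time (a new reading comes with each control period).
- manip.get_image(name): name is "scene" or "top" or "wrist"; returns a dict with "image" (420x560x3 uint8, blue, green, red), "camera_matrix" (3x3 intrinsics, pixels), "pose" (4x4, takes a point from camera to world coordinates). Camera axes: x right, y up, looking along -z (the intrinsics and any distortion apply to the point x, -y, -z); pixel columns grow to the right and rows downward; lengths in m; the calibration is good to about 2 mm. A picture is of the moment at which its call begins. There is no depth.
- manip.hand_in(): hands the job in, once; it reports no verdict.
The state is a dict: "time": time; "joints": joint angles; "qd": joint speeds; "tau": joint torques, N m; "tcp_pos": TCP position; "tool_rot": TCP orientation; "ft_force": force on the tool from outside, world axes, zero at the start; "torque": the same for the moment, N m; "grip_width": opening from 0.0 (shut) to 1.0 (fully open).
Only numpy, scipy, OpenCV 4.12 (cv2) and the standard library are available. Lean on these libraries where they do the work, as an engineer would, in place of code of your own. Each camera call takes 0.05 s, during which the arm holds its last target.

### The job

The little drying chamber has been vented but its hinged lid sticks to the seal. Pull the red locking key sideways out of the staple, hang it by its ring on the peg on the chamber's front and let go of it, so that it hangs freely; then push the orange wedge into the pry notch under the front edge of the lid until the lid just lifts off, 2 to 5 mm open at its front edge. Finish holding the wedge there in the gripper, with the lid resting on the wedge alone, and leave the timer, the beaker and the spanner where they are.

Things in the scene. Friction and masses are not known exactly. Their poses are not given: they have to be found in the camera images.
- chamber: blue-grey and aluminium drying chamber, immovable, 190 deep (x), 270 wide (y), 151 high with its lid. Origin on the bench under the middle of its front face; x points from the front into the chamber, y to the left seen from the front, z up; this frame is meant by 'chamber x, y, z'. Rim at z 135. A gauge 17 thick (y -85, z 38 to 86) and a vent knob 24 thick (y 0, z 55) stand out of the front
- staple (a point): middle of the staple's opening: chamber x -35, y 0, z 149. Steel loop of 7 mm bar standing in the plane y = 0 in front of the chamber, legs at x -23 and -47, underside of its top at z 156. It stands on a bracket at x -52 to 0, y -10 to 10, z 110 to 124. Same axes as the chamber
- lid (a joint): hinge of the aluminium lid, rad: 0 shut, grows as the front edge rises; 0.01 opens the front edge by 2 mm (2 to 5 mm: 0.010 to 0.026). The axis runs along y at chamber x 196, z 140. Lid 14 thick, underside z 137, ends at x 0; it weighs about 4 N at its front edge and falls shut. Its steel tongue (x -66 to 0, y -22 to 22, z 137 to 142) lies round the staple's legs and is held down by the key
- lid_lip (a point): lower front edge of the lid above the pry notch: chamber x 0, y -80, z 137 when shut; moves with the lid
- pry_notch (a point): middle of the front edge of the pry notch's floor: chamber x 0, y -80, z 130. The notch is a recess in the chamber's rim under the lid's edge, 34 wide (y), 55 deep (x); with the lid shut its mouth is 7 high. Same axes as the chamber
- peg (a point): point on the axis of the parking peg, 60 in front of the chamber's face: chamber x -60, y 110, z 122. The steel peg is 7 thick, leaves the face at z 106 and slopes up away from it at 15 degrees to its round end at x -83, z 128. Same axes as the chamber
- locking_key: red locking key, 80 g: ring of 7 mm bar, 31 across, hole 17, and a flat blade 9 thick (x), 12 high (z). Origin: centre of the ring; the hole runs along x; the blade along -y from y -14 to the tip at y -88. At the start it lies level on the lid's tongue, parallel to the chamber's axes, ring at chamber x -35, y 68, z 148, blade 20 past the staple; pulled 40 along +y it is out of the staple
- key_grip (a point): where to hold the key from above: middle of the blade 30 from the ring's centre (key y -30), pinched across its 9 mm thickness (along key x). Same axes as the key
- key_tip (a point): end of the key's blade, key y -88
- pry_wedge: orange plastic wedge, 70 g, 24 wide (y), lying flat. Origin on its underside below the middle of its ribbed grip block, 43 long (x -21 to 21), 38 high: hold it there across the 24 mm. The taper runs to the tip at x 85; its top rises 1 mm in 4 mm from 2.5 at the tip: 18 mm past the lid's edge it touches the shut lid, every further 4 mm lifts the edge 1 mm
- wedge_tip (a point): middle of the tip's lower edge: wedge x 85, z 0. Same axes as the wedge
- timer: white bench timer, 62 x 62 x 20, lying on the bench; bystander. Origin under its middle
- beaker: clear beaker, 66 across, 78 high, standing on the bench; bystander. Origin under its middle
- spanner: steel spanner, 25 x 128 x 8, lying on the bench along its y; bystander. Origin under its middle
Things that resemble listed ones, but are neither listed nor needed, are in the scene too. Several things have the shape of the locking_key; the one meant has the colours described above.

How it is judged:
By the outcome, as a careful person would: the job done as asked, in the order asked, and still so for the second after the job is handed in, while the arm keeps its last pose, push and grip.
It also fails if it takes over 58 s, if anything falls off the work surface, if the arm or the gripper's body presses on something with over 40 N, if the wrist force passes 120 N, or if a joint passes its speed limit or range.

## Working session

There is one attempt and no reset: what is moved stays moved. The work goes in short steps, Python scripts to look and compute and a shell command to move; the robot and the scene stay as the last step left them, time stands still between calls to the robot, and variables do not carry over. Pictures are saved under pics/ and viewed, and the job is handed in when it is done.

```bash
ls; mkdir -p pics; cat > h.py <<'E'
import numpy as np, cv2
from station import manip
def snap(name,fn):
    d=manip.get_image(name); cv2.imwrite(f'pics/{fn}.png',d['image']); np.savez(f'pics/{fn}.npz',K=d['camera_matrix'],P=d['pose'])
    return d
def load(fn):
    d=np.load(f'pics/{fn}.npz'); return d['K'],d['P']
def ray(fn,u,v):
    K,P=load(fn); p=np.linalg.inv(K)@[u,v,1]; d=P[:3,:3]@[p[0],-p[1],-1]; return P[:3,3],d/np.linalg.norm(d)
def atz(fn,u,v,z):
    o,d=ray(fn,u,v); return o+d*(z-o[2])/d[2]
def proj(fn,X):
    K,P=load(fn); c=np.linalg.inv(P)@np.r_[X,1]; q=K@[c[0],-c[1],-c[2]]; return q[:2]/q[2]
def tri(*obs):
    A=np.zeros((3,3));b=np.zeros(3)
    for f,u,v in obs:
        o,d=ray(f,u,v);M=np.eye(3)-np.outer(d,d);A+=M;b+=M@o
    return np.linalg.solve(A,b)
def crop(fn,x0,y0,x1,y1,s,out):
    im=cv2.imread(f'pics/{fn}.png')[y0:y1,x0:x1]; cv2.imwrite(f'pics/{out}.png',cv2.resize(im,None,fx=s,fy=s,interpolation=cv2.INTER_CUBIC))
E
python3 - <<'E'
from h import *
for n in ['scene','top','wrist']:
    d=snap(n,n+'0'); print(n,d['camera_matrix'].round(1).tolist(),d['pose'].round(3).tolist(),[k for k in d])
print(manip.observe())
E
```

```text
pics
scene [[475.7, 0.0, 276.7], [0.0, 475.7, 211.3], [0.0, 0.0, 1.0]] [[-0.641, -0.585, 0.497, 1.191], [0.768, -0.489, 0.414, 0.552], [0.0, 0.647, 0.763, 1.111], [0.0, 0.0, 0.0, 1.0]] ['image', 'camera_matrix', 'pose']
top [[386.2, 0.0, 282.9], [0.0, 386.2, 209.5], [0.0, 0.0, 1.0]] [[-0.002, 0.991, -0.131, 0.421], [-1.0, -0.004, -0.011, 0.017], [-0.011, 0.131, 0.991, 0.982], [0.0, 0.0, 0.0, 1.0]] ['image', 'camera_matrix', 'pose']
wrist [[356.5, 0.0, 280.6], [0.0, 356.5, 210.9], [0.0, 0.0, 1.0]] [[0.277, 0.908, 0.314, 0.253], [-0.961, 0.262, 0.088, -0.577], [-0.002, -0.326, 0.945, 0.372], [0.0, 0.0, 0.0, 1.0]] ['image', 'camera_matrix', 'pose']
{'time': 0.15, 'joints': array([ 1.22278286,  0.41173967, -0.01271291,  1.59684502,  0.00560205,
        1.13433173, -0.08220387]), 'qd': array([-4.28139455e-04, -9.82592727e-04, -1.36385742e-03, -2.02711638e-03,
        3.05552804e-05,  3.47067942e-04,  1.51174453e-06]), 'tau': array([ 1.24458100e-03, -6.01037049e+01,  6.82738256e-01, -2.99648255e+01,
        1.39323148e-02,  7.81492156e-03,  3.96527219e-05]), 'tcp_pos': array([ 0.17246962, -0.60032554,  0.23063438]), 'tool_rot': array([-0.2920451 ,  2.07293867, -2.07030374]), 'ft_force': array([ 0.05090658, -0.41123348,  0.61018034]), 'torque': array([0.00502903, 0.0101119 , 0.02578722]), 'grip_width': 0.9957814284055989}
```

View pics/scene0.png

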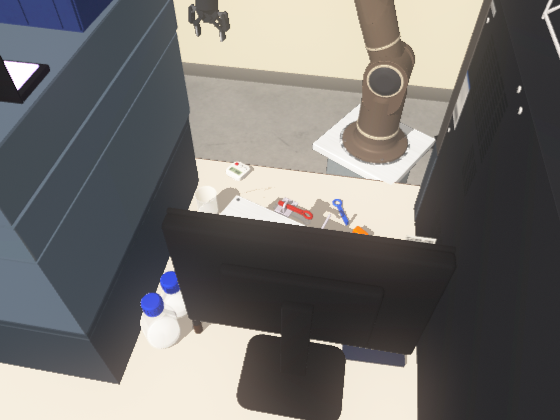

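View pics/top0.png

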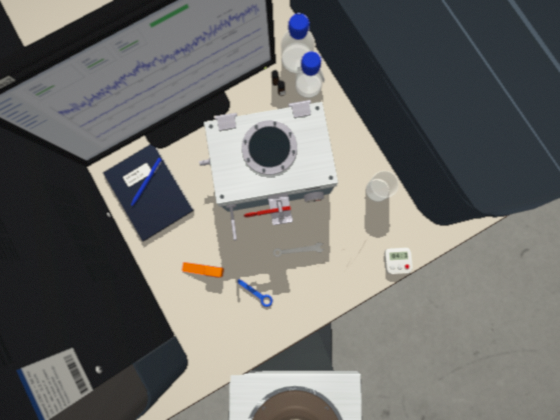

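View pics/wrist0.png

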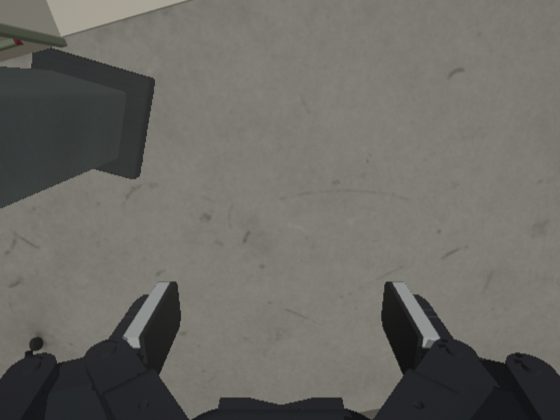

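```bash
python3 - <<'E'
from h import *
crop('top0',150,30,410,220,3,'topc')
E
```

```text
(no output)
```

View pics/topc.png

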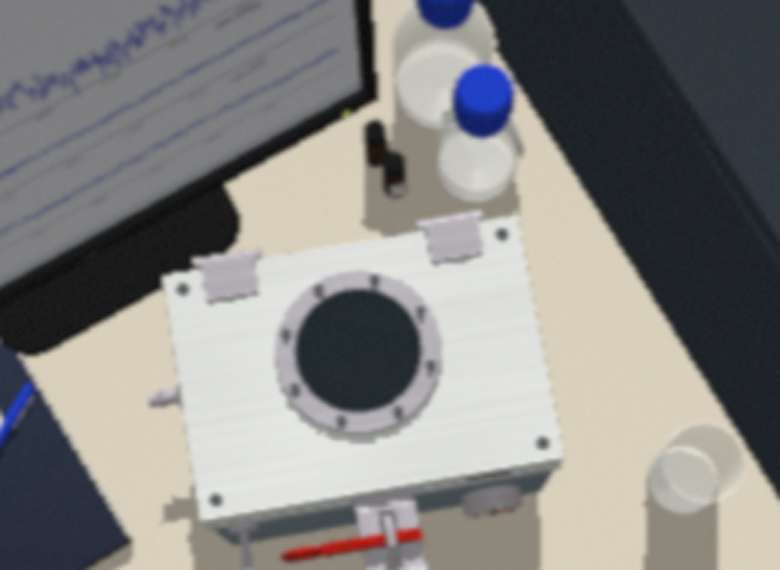

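```bash
cat >> h.py <<'E'
from scipy.spatial.transform import Rotation as R
from scipy.optimize import least_squares
def state():
    s=manip.observe(); Rm=R.from_rotvec(s['tool_rot']).as_matrix(); return s,Rm
E
python3 - <<'E'
from h import *
f=lambda u,v:(u/3+150,v/3+30)
c=[atz('top0',*f(*p),.151) for p in [(200,522),(562,460),(163,278),(518,217)]]
for p in c: print(p.round(4))
print('W',np.linalg.norm(c[0]-c[1]),np.linalg.norm(c[2]-c[3]),np.linalg.norm(c[0]-c[2]),np.linalg.norm(c[1]-c[3]))
print('wedge',atz('top0',183,266,.02),atz('top0',222,271,.01))
s,Rm=state(); print(Rm.round(3))
crop('top0',170,190,350,320,4,'topd')
crop('scene0',170,150,440,270,2.9,'sc')
E
```

```text
[0.5432 0.1698 0.151 ]
[ 0.5878 -0.0935  0.151 ]
[0.7275 0.2012 0.151 ]
[ 0.7733 -0.0644  0.151 ]
W 0.26703476640892215 0.2695126949296003 0.1869379208302139 0.18778088688038527
wedge [0.40794701 0.27420019 0.02      ] [0.39527414 0.17911696 0.01      ]
[[-0.961 -0.     0.276]
 [-0.276  0.001 -0.961]
 [ 0.    -1.    -0.001]]
```

View pics/topd.png

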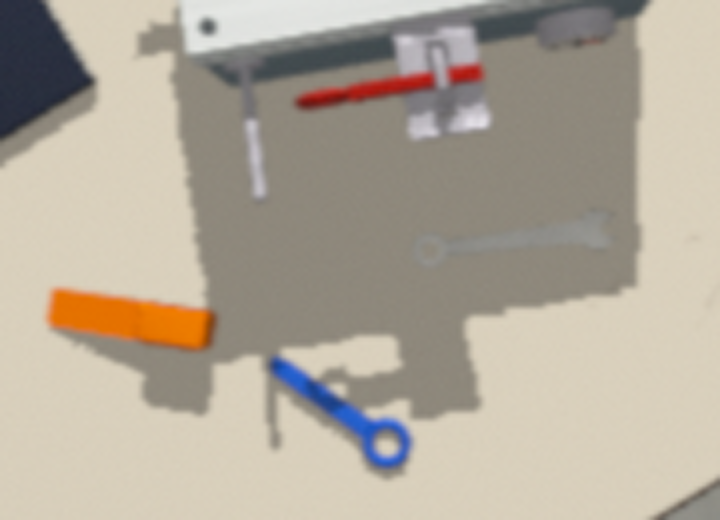

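View pics/sc.png

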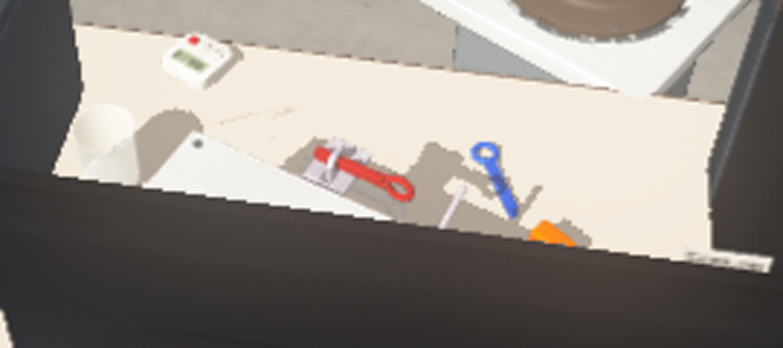

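Red key at top (245–291, ~212), with its ring on the left, is in the staple. The blue one at (255, 292) is the look‑alike. The wedge at top (183–222, 269) has its tip on the left. The lid measures 267–270 × 187, as expected. I'm moving the arm over for a closer look.

```bash
python3 -m creep '[[[-250,-30,-277],-42,0.5],[[-250,-30,-277],-42,0.5],[[-250,-30,-277],-42,0.5],[[-250,-30,-277],-42,0.5],[[-250,-30,-277],-42,0.5],[[-250,-30,-277],-42,0.5],[[-250,-30,-277],-42,0.5],[[-250,-30,-277],-42,0.5]]'
python3 - <<'E'
from h import *
s,Rm=state(); print(s['tcp_pos'],Rm.round(3).tolist(),s['joints'].round(2))
print('delta tool mm',(Rm.T@(np.array([.50,.07,.26])-s['tcp_pos'])*1000).round())
E
```

```text
time: 0.95
tcp_pos: [0.3379, -0.2615, 0.2618]
tool_rot: [-0.894, 1.604, -1.604]
ft_force: [-0.2, -0.6, 0.3]
grip_width: 0.255
[ 0.33792789 -0.26153013  0.26180618] [[-0.526, 0.001, 0.851], [-0.851, -0.0, -0.526], [-0.0, -1.0, 0.001]] [ 0.91  0.06 -0.38  1.98  0.02  1.1  -0.03]
delta tool mm [-367.    2.  -36.]
```

```bash
python3 -m creep '[[[-367,2,-36],-41.3,0.5],[[-367,2,-36],-41.3,0.5],[[-367,2,-36],-41.3,0.5],[[-367,2,-36],-41.3,0.5],[[-367,2,-36],-41.3,0.5],[[-367,2,-36],-41.3,0.5],[[-367,2,-36],-41.3,0.5],[[-367,2,-36],-41.3,0.5]]'
python3 - <<'E'
from h import *
snap('wrist','w1');snap('top','t1')
s,Rm=state(); print(s['tcp_pos'],Rm.round(3).tolist(),s['joints'].round(2),s['ft_force'])
E
```

```text
time: 1.75
tcp_pos: [0.5011, 0.0701, 0.2594]
tool_rot: [-1.281, 1.085, -1.083]
ft_force: [0.2, 0.0, -0.4]
grip_width: 0.248
[0.50054874 0.06851367 0.25900031] [[0.167, -0.0, 0.986], [-0.986, 0.002, 0.167], [-0.002, -1.0, 0.0]] [ 0.38  0.26 -0.73  1.81  0.19  1.14 -0.24] [ 0.38630859 -0.51985393 -0.67805936]
```

View pics/w1.png

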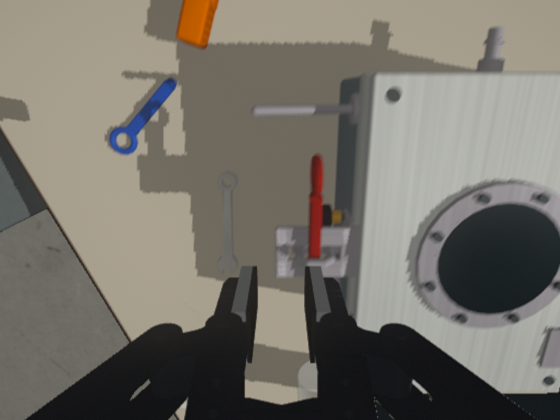

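View pics/t1.png

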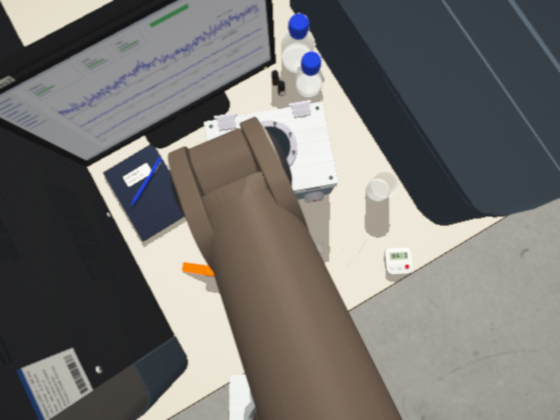

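```bash
cat >> h.py <<'E'
O=np.array([.5643,.0374,0]); YAW=np.radians(9.55)
def cw(x,y,z,O=None,yaw=None):
    O=globals()['O'] if O is None else O; yaw=YAW if yaw is None else yaw
    c,s=np.cos(yaw),np.sin(yaw); return O+np.array([c*x-s*y,s*x+c*y,z*1.0])/np.array([1000,1000,1000])
E
python3 - <<'E'
from h import *
im=cv2.imread('pics/w1.png')
P={'lidcornerFL':(0,135,151),'pegtip':(-83,110,128),'pegroot':(0,110,106),'ringtopfar':(-35,83.5,148),'tip':(-35,-20,154),'staple':(-35,0,163),'tongFL':(-66,22,142),'tongR':(-66,-22,142),'lidBL':(190,135,151)}
for k,p in P.items():
    q=proj('w1',cw(*p)); print(k,q.round(1)); cv2.drawMarker(im,tuple(int(round(t)) for t in q),(0,255,0),cv2.MARKER_CROSS,6,1)
cv2.imwrite('pics/w1m.png',cv2.resize(im[50:300,230:410],None,fx=3.2,fy=2.4*1.33,interpolation=cv2.INTER_CUBIC)[:600])
crop('w1',230,60,410,300,2.5,'w1c')
E
```

```text
lidcornerFL [367.6  75.6]
pegtip [245.6 112.7]
pegroot [352.  111.1]
ringtopfar [311.6 153.1]
tip [308.4 285.4]
staple [310.  268.2]
tongFL [269.1 230.2]
tongR [269.5 279.9]
lidBL [656.5  76.1]
```

View pics/w1c.png

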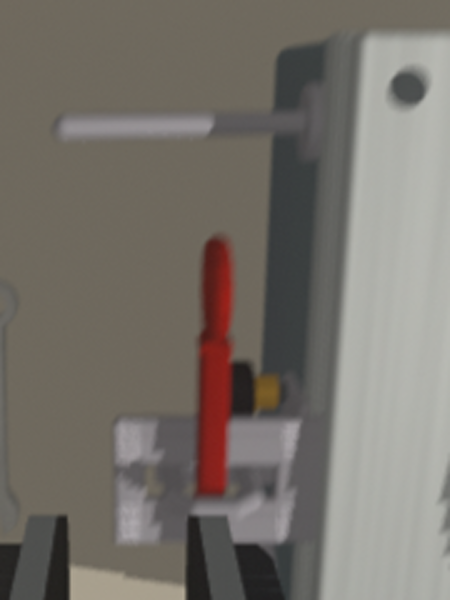

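View pics/w1m.png

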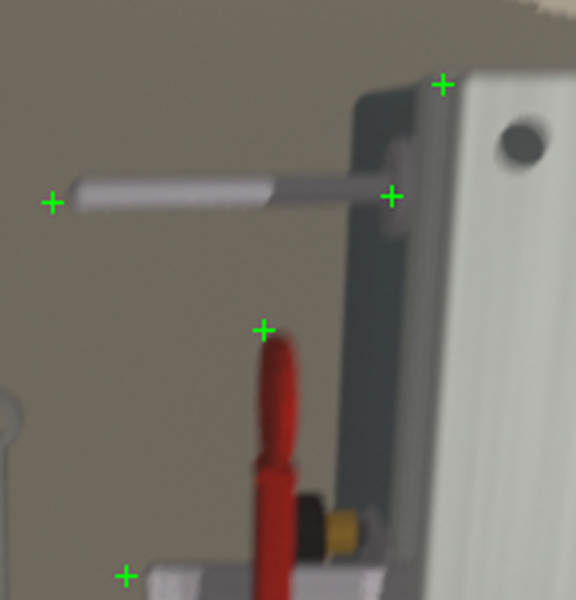

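```bash
python3 - <<'E'
from h import *
obs=[((0,135,151),376,73),((-83,110,128),252,111),((-66,22,142),276,227.2),((-66,-22,142),276,277.2)]
def f(p):
    r=[]
    for q,u,v in obs: r+=list(proj('w1',cw(*q,O=np.array([p[0],p[1],0]),yaw=p[2]))-[u,v])
    return r
s=least_squares(f,[.5643,.0374,YAW]); print(s.x,np.degrees(s.x[2]),np.array(s.fun).round(1))
O2=np.array([*s.x[:2],0]); 
for z in(.151,.156): print('ringend',[ (proj('w1',cw(-35,83.5+d,148,O=O2,yaw=s.x[2]))).round(1) for d in(0,-2,-4)])
# static top compare
for q in [(0,135,151),(0,-135,151),(190,135,151),(190,-135,151)]: print(proj('top0',cw(*q,O=O2,yaw=s.x[2])).round(1))
E
```

```text
[0.5691914  0.04012675 0.16745459] 9.59444130773961 [-0.2 -0.4  0.5 -0.9 -0.2  0.9 -0.   0.8]
ringend [array([319.1, 150.5]), array([319. , 153.3]), array([318.9, 156.1])]
ringend [array([319.1, 150.5]), array([319. , 153.3]), array([318.9, 156.1])]
[215.1 202.4]
[337.1 181.6]
[202.7 119.9]
[321.3  99.9]
```

```bash
cat >> h.py <<'E'
O=np.array([.5692,.0401,0]); YAW=np.radians(9.594)
def go(x,y,z):
    s,Rm=state(); d=Rm.T@(cw(x,y,z)-s['tcp_pos'])*1000
    za=np.degrees(np.arctan2(Rm[1,2],Rm[0,2])); print('tcp',s['tcp_pos'].round(4),'delta',d.round(1),'zang-yaw',round(za-np.degrees(YAW),2),'tilt',Rm[:,1].round(4)); return d
def chm(p):
    d=(np.array(p)-O)*1000; c,s_=np.cos(YAW),np.sin(YAW); return np.array([c*d[0]+s_*d[1],-s_*d[0]+c*d[1],d[2]])
E
python3 - <<'E'
from h import *
go(-35.5,36.5,170)
E
```

```text
tcp [0.5005 0.0685 0.259 ] delta [ 3.2 89.  27.5] zang-yaw 0.04 tilt [-3.0e-04  2.1e-03 -1.0e+00]
```

```bash
python3 -m creep '[[[3,40,27.5],0,0.5],[[3,89,27.5],0,0.5],[[3,89,27.5],0,0.5],[[3,89,27.5],0,0.5]]'
python3 - <<'E'
from h import *
go(-35.5,36.5,129)
snap('wrist','w2'); s,_=state(); print(s['ft_force'],s['grip_width'])
im=cv2.imread('pics/w2.png')
for p in [(-83,110,128),(-66,22,142),(0,135,151),(-35,68,163.5),(-35,83.5,148)]:
    q=proj('w2',cw(*p)); cv2.drawMarker(im,tuple(int(round(t)) for t in q),(0,255,0),cv2.MARKER_CROSS,6,1)
cv2.imwrite('pics/w2m.png',cv2.resize(im[60:400,160:460],None,fx=2.4,fy=1.76*1.0)[:600])
cv2.imwrite('pics/w2m.png',cv2.resize(im[80:340,150:450],None,fx=2.3,fy=2.3,interpolation=cv2.INTER_CUBIC))
E
```

```text
time: 2.25
tcp_pos: [0.527, 0.0656, 0.1704]
tool_rot: [-1.283, 1.09, -1.088]
ft_force: [0.4, -0.3, 1.2]
grip_width: 0.25
tcp [0.527  0.0656 0.1704] delta [-4.3 41.4  2. ] zang-yaw -0.3 tilt [-2.3e-03 -4.0e-04 -1.0e+00]
[ 0.30654792 -0.05983993  0.1731737 ] 0.2506705455315028
```

View pics/w2m.png

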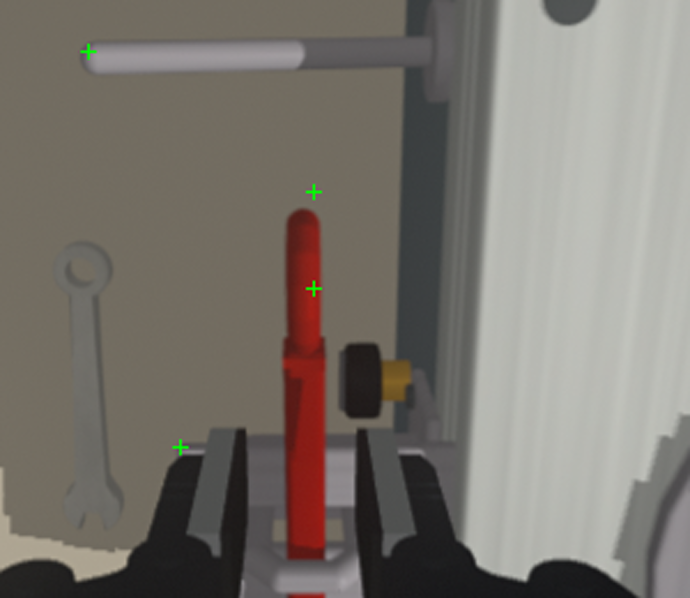

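```bash
python3 -m creep '[[[-4,0,1],0.3,0.5],[[-4,20,1],0.3,0.5],[[-4,41,1],0.3,0.5],[[-4,41,1],0.3,0.5],[[-4,41,1],0.3,0.5]]'
python3 - <<'E'
from h import *
go(-36.5,36,129)
snap('wrist','w3'); s,_=state(); print(s['ft_force'],s['grip_width'])
E
```

```text
time: 2.8
tcp_pos: [0.5287, 0.0709, 0.1309]
tool_rot: [-1.278, 1.091, -1.093]
ft_force: [0.3, 0.2, -0.5]
grip_width: 0.249
tcp [0.5287 0.0709 0.1309] delta [ 1.1  1.9 -1.7] zang-yaw -0.57 tilt [ 0.0017  0.     -1.    ]
[ 0.8652702  -0.34811944  0.66388177] 0.2483545106144675
```

View pics/w3.png

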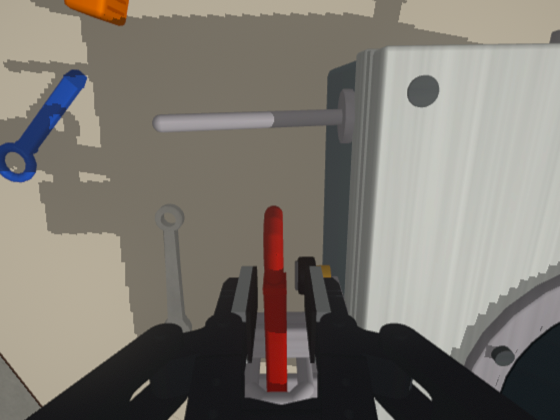

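```bash
python3 -m creep '[[[0.5,2,-2],-0.6,0.5],[[0.5,2,-2],-0.6,0.5],[[0.5,2,-2],-0.6,1],[[0.5,2,-2],-0.6,1],[[0.5,2,-2],-0.6,1],[[0.5,2,-2],-0.6,1]]'
python3 - <<'E'
from h import *
go(-36.5,36,129)
snap('wrist','w4'); s,_=state(); print(s['ft_force'],s['torque'],s['grip_width'],s['grip_width']*85)
E
```

```text
time: 3.45
tcp_pos: [0.5264, 0.0697, 0.1278]
tool_rot: [-1.284, 1.084, -1.085]
ft_force: [-1.2, -1.3, 7.1]
grip_width: 0.092
tcp [0.5264 0.0697 0.1278] delta [ 0.4 -1.2  0.8] zang-yaw 0.03 tilt [ 5.e-04 -3.e-04 -1.e+00]
[-1.69758553 -0.83963184  5.86685243] [-0.29631664  0.34919801 -0.08291566] 0.09306233764445385 7.910298699778577
```

View pics/w4.png

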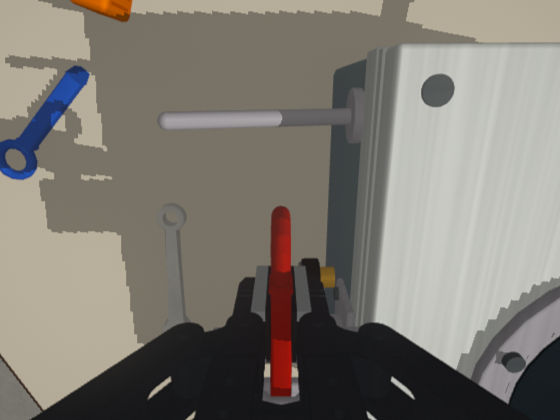

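```bash
python3 -m creep '[[[0,-0.8,0],0,1],[[-6,-0.8,0],0,1],[[-13,-0.8,0],0,1],[[-20,-0.8,0],0,1],[[-30,-0.8,0],0,1],[[-40,-0.8,0],0,1],[[-50,-0.8,0],0,1],[[-50,-0.8,0],0,1]]'
python3 - <<'E'
from h import *
go(-36.5,86,129)
snap('wrist','w5'); s,_=state(); print(s['ft_force'],s['torque'],s['grip_width']*85)
E
```

```text
time: 4.3
tcp_pos: [0.5173, 0.1214, 0.1282]
tool_rot: [-1.284, 1.083, -1.082]
ft_force: [-0.4, 0.6, -0.1]
grip_width: 0.091
tcp [0.5173 0.1214 0.1282] delta [ 2.8 -0.8  1.1] zang-yaw 0.2 tilt [-0.     0.001 -1.   ]
[ 0.26771504 -0.79303137 -1.25778281] [0.02628352 0.05550769 0.00194065] 7.920941279029173
```

View pics/w5.png

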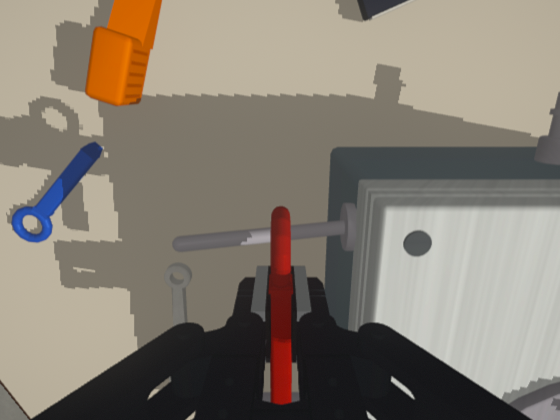

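```bash
python3 - <<'E'
from h import *
s,_=state(); t=chm(s['tcp_pos']); print('tcp ch',t)
for fn in ['w5']:
  for z in (.147,.149,.151):
    print(z,(chm(atz(fn,281,207,z))-t).round(1))
# peg check in w5
print(proj('w5',cw(-83,110,128)),'obs ~ (177,243)', proj('w5',cw(0,110,106)))
crop('w5',150,180,400,300,3,'w5c')
E
```

```text
tcp ch [-37.5470727   87.62551735 128.10430168]
0.147 [-0.3 44.5 18.9]
0.149 [-0.3 45.1 20.9]
0.151 [-0.3 45.8 22.9]
[176.49600634 241.24506205] obs ~ (177,243) [357.62693008 223.73499192]
```

View pics/w5c.png

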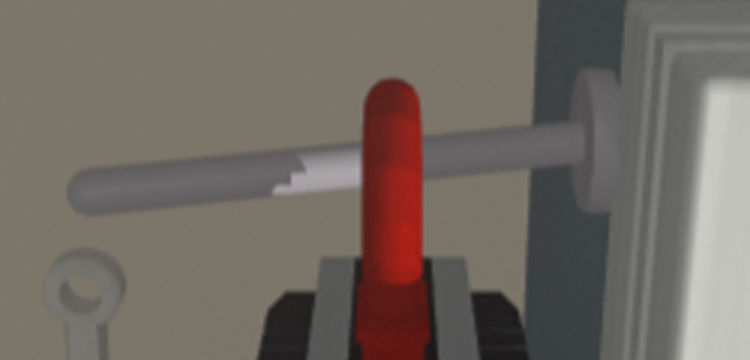

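```bash
python3 -m creep '[[[0,-22,0],0.2,1],[[4,-22,-30],0.2,1],[[7.6,-22,-64],0.2,1],[[7.6,-10,-64],0.2,1],[[7.6,20,-64],0.2,1],[[7.6,20,-64],0.2,1],[[7.6,20,-64],0.2,1]]'
python3 - <<'E'
from h import *
go(-102,80,108)
snap('wrist','w6');snap('scene','s6'); s,_=state(); print(s['ft_force'],s['torque'],s['grip_width']*85)
for p in [(-83,110,128),(-60,110,122),(-102,109.5,128),(-102,125,128)]: print(p,proj('w6',cw(*p)).round(1),proj('s6',cw(*p)).round(1))
crop('s6',270,160,390,250,6,'s6c')
E
```

```text
time: 5.05
tcp_pos: [0.456, 0.1009, 0.108]
tool_rot: [-1.283, 1.088, -1.086]
ft_force: [-0.4, 0.4, -1.0]
grip_width: 0.09
tcp [0.456  0.1009 0.108 ] delta [-1.2  0.  -0.5] zang-yaw -0.16 tilt [-1.4e-03  1.0e-04 -1.0e+00]
[ 0.77513524 -0.06867224 -0.83433056] [ 0.03108451 -0.00334576 -0.01374565] 8.105559188709247
(-83, 110, 128) [330.8 238.8] [329.4 214.7]
(-60, 110, 122) [388.3 232.5] [325.4 221.8]
(-102, 109.5, 128) [279.5 240.1] [332.3 210. ]
(-102, 125, 128) [279.4 200.3] [337.4 212.2]
```

View pics/w6.png

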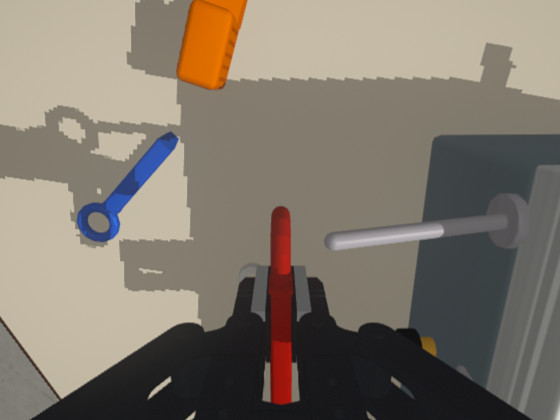

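View pics/s6c.png

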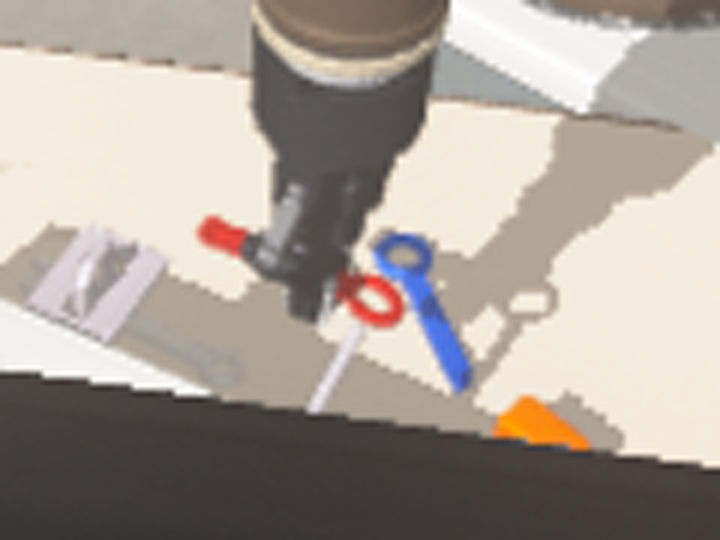

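```bash
python3 -m creep '[[[-1.2,0.5,7],0,1],[[-1.2,0.5,14],0,1],[[-1.2,3,26],0,1],[[-1.2,5.5,37],0,1],[[-1.2,5.5,37],0,1],[[-1.2,8,37],0,1],[[-1.2,8.5,37],0,1]]'
python3 - <<'E'
from h import *
go(-65,80,99)
snap('wrist','w7');snap('scene','s7'); s,_=state(); print(s['ft_force'],s['torque'],s['grip_width']*85)
crop('s7',270,160,390,250,6,'s7c')
E
```

```text
time: 5.85
tcp_pos: [0.4917, 0.108, 0.0991]
tool_rot: [-1.284, 1.088, -1.086]
ft_force: [0.2, 0.5, -0.9]
grip_width: 0.095
tcp [0.4917 0.108  0.0991] delta [-0.1  0.1  0.1] zang-yaw -0.15 tilt [-1.1e-03 -3.0e-04 -1.0e+00]
[-0.48366432  0.07472796 -0.31626724] [0.0098187  0.00619998 0.01516669] 8.047228059647166
```

View pics/w7.png

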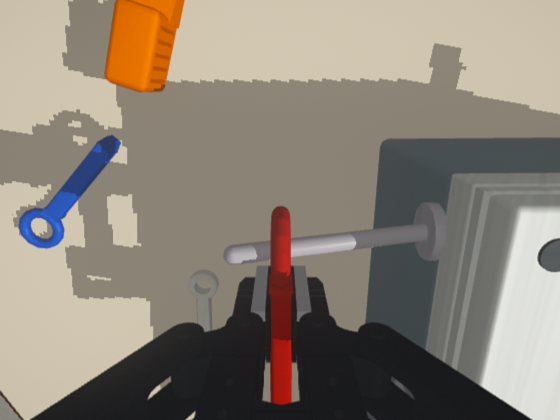

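View pics/s7c.png

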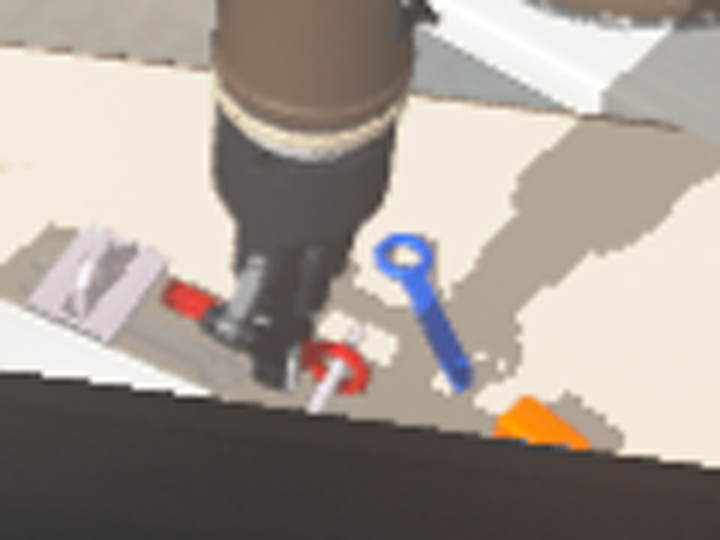

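```bash
python3 -m creep '[[[0,1,0],0,0.9],[[0,1,0],0,0.7],[[0,1,0],0,0.4],[[0,1,0],0,0.4],[[0,1,0],0,0.4],[[0,1,0],0,0.4],[[0,1,0],0,0.4]]'
python3 - <<'E'
from h import *
snap('wrist','w8');snap('scene','s8'); s,_=state(); print(s['ft_force'],s['grip_width']*85)
crop('s8',270,160,390,250,6,'s8c')
E
```

```text
time: 6.65
tcp_pos: [0.4924, 0.1081, 0.0987]
tool_rot: [-1.282, 1.087, -1.087]
ft_force: [-0.4, 0.5, 0.6]
grip_width: 0.299
[ 0.16683724 -0.0195304   0.84789622] 25.561196042983397
```

View pics/w8.png

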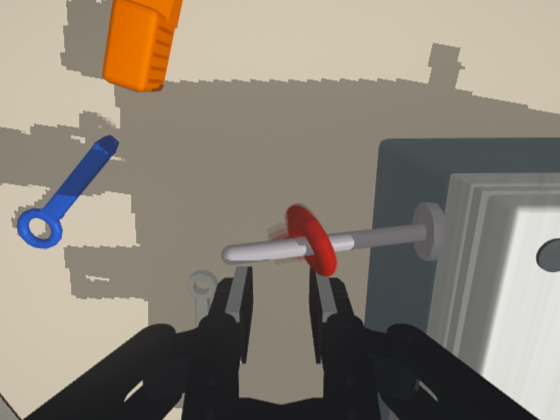

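View pics/s8c.png

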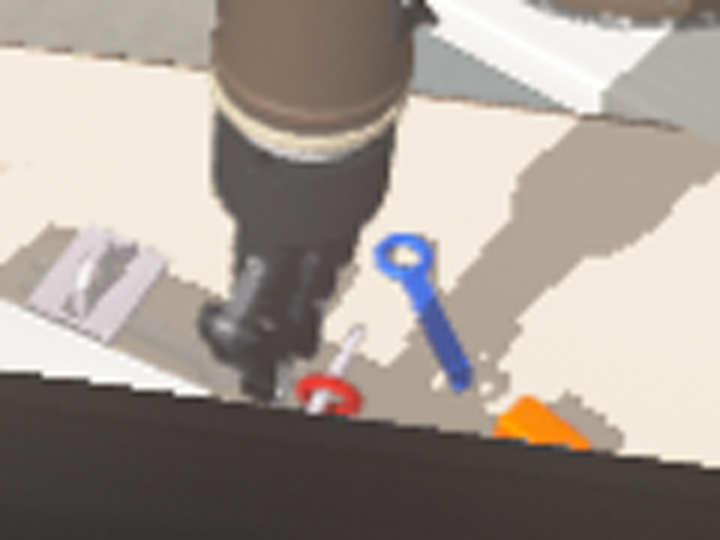

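```bash
python3 -m creep '[[[12,0,0],0,0.4],[[20,0,0],0,0.4],[[20,0,0],0,0.4],[[20,-45,0],0,0.4],[[20,-90,0],0,0.4],[[20,-110,0],0,0.4],[[20,-110,0],0,0.4]]'
python3 - <<'E'
from h import *
snap('wrist','w9');snap('scene','s9'); s,_=state(); print(s['ft_force'],s['grip_width']*85,s['tcp_pos'])
crop('s9',270,160,390,250,6,'s9c')
E
```

```text
time: 7.45
tcp_pos: [0.4973, 0.0888, 0.2118]
tool_rot: [-1.278, 1.083, -1.09]
ft_force: [-0.6, 0.5, -0.7]
grip_width: 0.301
[ 0.03292231  0.70557082 -0.69315626] 25.274761102127943 [0.49555971 0.08797854 0.20850806]
```

View pics/w9.png

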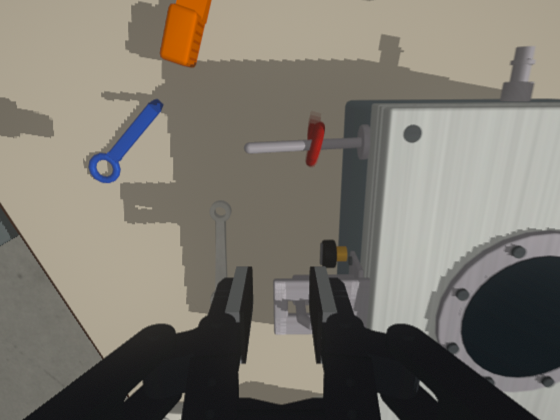

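View pics/s9c.png

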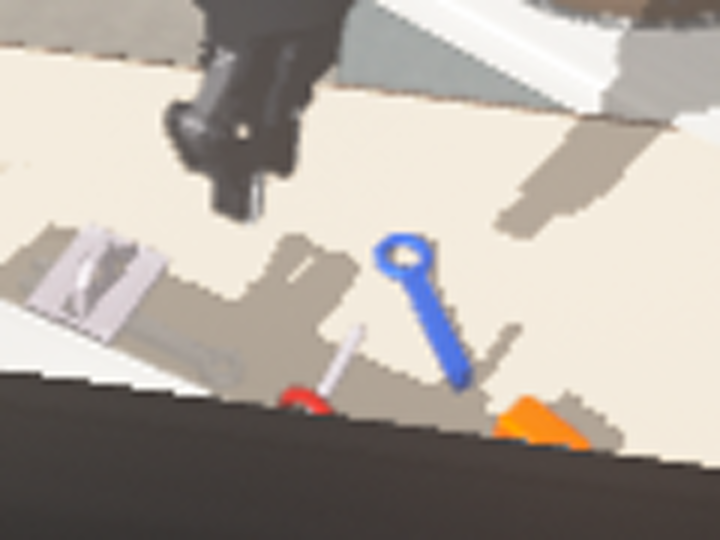

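```bash
python3 - <<'E'
from h import *
f=lambda u,v:(u/4+170,v/4+190)
print('tip near/far',atz('top0',*f(48,323),0.001),atz('top0',*f(54,289),0.001))
print('back top',atz('top0',*f(209,347),.038),atz('top0',*f(213,312),.038))
print('block front top',atz('top0',*f(137,338),.038),atz('top0',*f(141,303),.038))
s,Rm=state(); print(s['tcp_pos'],Rm.round(3).tolist())
E
```

```text
tip near/far [0.39586749 0.2814401  0.001     ] [0.41704678 0.27831953 0.001     ]
back top [0.38230855 0.17357965 0.038     ] [0.40318456 0.17153447 0.038     ]
block front top [0.38775333 0.21724549 0.038     ] [0.40867164 0.21532467 0.038     ]
[0.49555971 0.08797854 0.20850806] [[0.163, 0.001, 0.987], [-0.987, -0.0, 0.163], [0.0, -1.0, 0.001]]
```

```bash
python3 -m creep '[[[-60,8,-76],16.7,-0.2],[[-123,8,-76],16.7,-0.2],[[-123,8,-76],16.7,-0.2],[[-123,8,-76],16.7,-0.2],[[-123,8,-76],16.7,-0.2]]'
python3 - <<'E'
from h import *
snap('wrist','w10'); s,Rm=state(); print(s['ft_force'],s['grip_width']*85,s['tcp_pos'],Rm.round(3).tolist())
E
```

```text
time: 8.05
tcp_pos: [0.3992, 0.1979, 0.1995]
tool_rot: [-1.15, 1.3, -1.299]
ft_force: [0.3, -0.7, -0.3]
grip_width: 0.603
[-0.13784249  0.17975801 -1.13716404] 51.01918485512978 [0.40003849 0.19671763 0.19955077] [[-0.125, -0.002, 0.992], [-0.992, -0.001, -0.125], [0.001, -1.0, -0.002]]
```

View pics/w10.png

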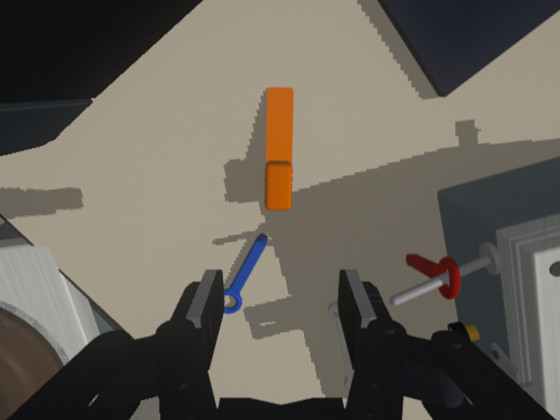

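```bash
python3 - <<'E'
from h import *
crop('w10',220,70,340,250,3.3,'w10c')
E
```

```text
(no output)
```

View pics/w10c.png

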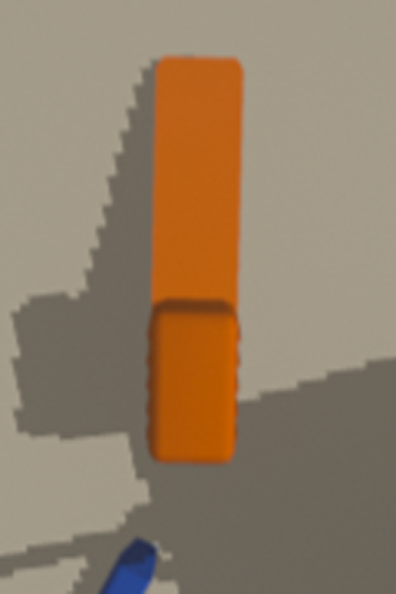

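```bash
python3 - <<'E'
from h import *
f=lambda u,v:atz('w10',u/3.3+220,v/3.3+70,.038)
g=lambda u,v,z:atz('w10',u/3.3+220,v/3.3+70,z)
bl,br,fl,fr=f(148,462),f(234,462),f(150,308),f(238,308)
print(bl,br,fl,fr,'w',np.linalg.norm(bl-br),'l',np.linalg.norm((fl+fr-bl-br)/2))
tip=g(198.5,57,.0025); back=(bl+br)/2; front=(fl+fr)/2
print('tip',tip,'len',np.linalg.norm((tip-back)[:2]),'yaw',np.degrees(np.arctan2(*(tip-back)[[1,0]])))
o=back+(tip-back)*21.5/106.5; o[2]=0; print('origin',o,(back+front)/2)
s,Rm=state(); za=np.degrees(np.arctan2(Rm[1,2],Rm[0,2])); print('zang',za)
w=o.copy(); 
for z in(.07,.005): w[2]=z; print((Rm.T@(w-s['tcp_pos'])*1000).round(1))
E
```

```text
[0.38217325 0.1802153  0.038     ] [0.40541276 0.17736921 0.038     ] [0.3884798  0.22216262 0.038     ] [0.41123185 0.21937003 0.038     ] w 0.023413138208173947 l 0.042409667195351455
tip [0.4084911  0.28199685 0.0025    ] len 0.10424596281158706 yaw 81.89461296253394
origin [0.39676023 0.19962699 0.        ] [0.39682442 0.19977929 0.038     ]
zang -7.19213789638491
[ -2.6 129.6  -3.4]
[ -2.7 194.6  -3.3]
```

```bash
python3 -m creep '[[[-2.7,40,-3.4],0.9,-0.2],[[-2.7,85,-3.4],0.9,-0.2],[[-2.7,130,-3.4],0.9,-0.2],[[-2.7,130,-3.4],0.9,-0.2],[[-2.7,130,-3.4],0.9,-0.2]]'
python3 - <<'E'
from h import *
snap('wrist','w11'); s,Rm=state(); print(s['tcp_pos'],Rm.round(3).tolist())
w=np.array([.3968,.1997,.007]);print((Rm.T@(w-s['tcp_pos'])*1000).round(1))
E
```

```text
time: 8.6
tcp_pos: [0.3973, 0.1996, 0.0704]
tool_rot: [-1.141, 1.316, -1.314]
ft_force: [0.2, 0.8, 1.7]
grip_width: 0.601
[0.39833486 0.2002718  0.07164615] [[-0.143, 0.0, 0.99], [-0.99, 0.0, -0.143], [-0.0, -1.0, 0.0]]
[ 0.8 64.6 -1.5]
```

View pics/w11.png

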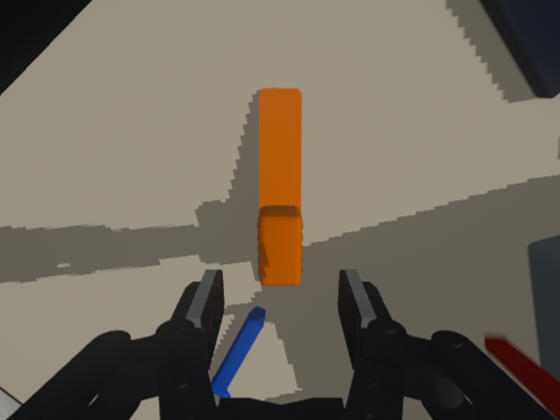

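```bash
python3 -m creep '[[[0,30,-0.5],0,-0.2],[[0,55,-0.5],0,-0.2],[[0,64,-0.5],0,-0.2],[[0,64,-0.5],0,0.8],[[0,64,-0.5],0,1],[[0,64,-0.5],0,1],[[0,64,-0.5],0,1],[[0,64,-0.5],0,1]]'
python3 - <<'E'
from h import *
snap('wrist','w12'); s,Rm=state(); print(s['tcp_pos'],s['ft_force'],s['grip_width']*85)
E
```

```text
time: 9.45
tcp_pos: [0.3981, 0.201, 0.0083]
tool_rot: [-1.136, 1.312, -1.314]
ft_force: [-0.6, -1.6, 8.3]
grip_width: 0.272
[0.39812371 0.20097288 0.00831107] [-0.95363802 -1.03147775  7.7800045 ] 22.737370675252222
```

View pics/w12.png

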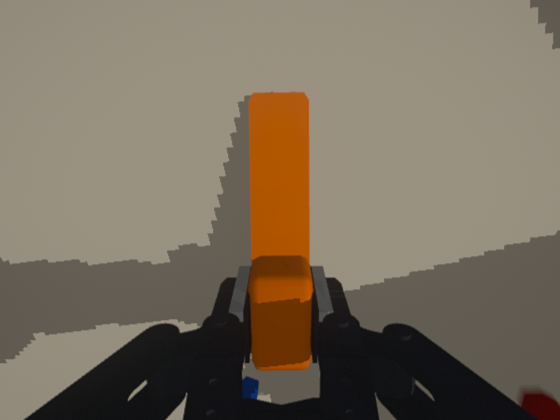

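```bash
python3 -m creep '[[[0,-50,0],0,1],[[0,-100,0],0,1],[[0,-150,0],0,1],[[0,-195,0],0,1],[[0,-195,0],8.5,1],[[0,-195,0],17,1]]'
python3 - <<'E'
from h import *
crop('w12',220,70,340,130,6,'w12c')
s,Rm=state(); print(s['tcp_pos'],s['ft_force'],s['grip_width']*85,chm(s['tcp_pos']))
za=np.degrees(np.arctan2(Rm[1,2],Rm[0,2])); print(za)
E
```

```text
time: 10.1
tcp_pos: [0.3979, 0.2007, 0.2043]
tool_rot: [-0.959, 1.526, -1.53]
ft_force: [-0.8, -1.0, -1.4]
grip_width: 0.27
[0.39790265 0.20068265 0.2043441 ] [-0.79471657 -0.95528952 -1.35984176] 22.965660537169292 [-142.13791008  186.88602114  204.34410334]
-25.535098443868744
```

View pics/w12c.png

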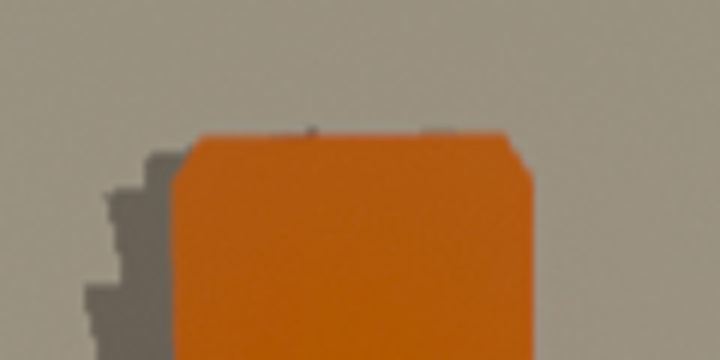

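```bash
python3 - <<'E'
from h import *
# tool pose at w12
p=np.array([.39812,.20097,.00831]); Rm=R.from_rotvec([-1.136,1.312,-1.314]).as_matrix()
za=np.degrees(np.arctan2(Rm[1,2],Rm[0,2])); print('z12',za)
tl=lambda u,v:Rm.T@(atz('w12',u/6+220,v/6+70,.0025)-p)*1000
t=tl(353,134); print('tip in tool',t.round(2), tl(172,180).round(1),tl(533,180).round(1))
# axis of wedge: midpoints of sides at image rows of taper
for z,v,a,b in [(.02,256,250,310)]: print()
s,R2=state()
z2=np.degrees(np.arctan2(R2[1,2],R2[0,2]))
# desired tool z at yaw-90
print('twist needed', z2-(np.degrees(YAW)-90))
E
```

```text
z12 -8.170254003233183
tip in tool [-82.45   5.89  -0.94] [-79.6   5.9 -12.9] [-79.6   5.9  10.9]

twist needed 54.87090155613126
```

```bash
python3 - <<'E'
from h import *
go(-118,-81,204)
E
```

```text
tcp [0.3979 0.2007 0.2043] delta [205.2   0.4 173.9] zang-yaw -35.13 tilt [ 5.e-03  9.e-04 -1.e+00]
```

```bash
python3 -m creep '[[[205,0,174],54.8,1],[[205,0,174],54.8,1],[[205,0,174],54.8,1],[[205,0,174],54.8,1],[[205,0,174],54.8,1],[[205,0,174],54.8,1],[[205,0,174],54.8,1],[[205,0,174],54.8,1]]'
python3 - <<'E'
from h import *
go(-108,-81,141)
snap('wrist','w13');snap('top','t13');s,Rm=state(); print(s['joints'].round(2),s['grip_width']*85)
za=np.degrees(np.arctan2(Rm[1,2],Rm[0,2])); print('twist',za-(np.degrees(YAW)-90))
for q in [(0,-97,137),(0,-63,137),(0,-80,130),(0,-135,151)]: print(q,proj('w13',cw(*q)).round(1))
E
```

```text
time: 10.9
tcp_pos: [0.4673, -0.0595, 0.2025]
tool_rot: [-0.184, 2.13, -2.13]
ft_force: [-0.9, 0.8, -1.1]
grip_width: 0.271
tcp [ 0.4673 -0.0595  0.2025] delta [-9.  61.5 -0.2] zang-yaw -89.67 tilt [ 1.2e-03  1.0e-04 -1.0e+00]
[ 0.4   0.21 -0.43  1.97  0.1   0.98 -1.47] 22.85155767957396
twist 0.601653255982967
(0, -97, 137) [312.4  20.6]
(0, -63, 137) [246.9  20.1]
(0, -80, 130) [279.7  22.7]
(0, -135, 151) [393.6  15.9]
```

View pics/w13.png

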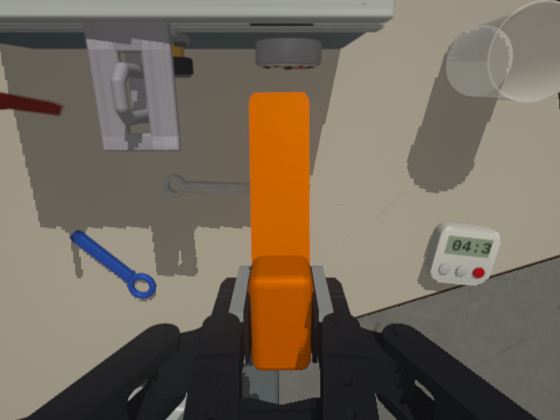

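View pics/t13.png

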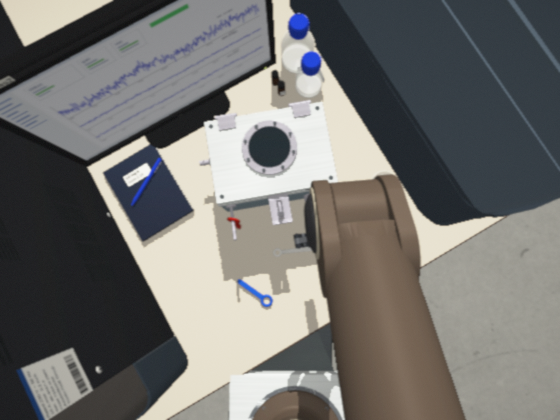

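```bash
python3 -m creep '[[[-9,30,0.5],0.5,1],[[-9,61,0.5],0.5,1],[[-9,61,0.5],0.5,1],[[-9,61,0.5],0.5,1]]'
python3 - <<'E'
from h import *
go(-108,-81,141)
snap('wrist','w14');s,Rm=state(); print(s['ft_force'])
za=np.degrees(np.arctan2(Rm[1,2],Rm[0,2])); print('twist',za-(np.degrees(YAW)-90))
for q in [(0,-97,137),(0,-63,137),(0,-80,130),(0,-135,151),(-25,-80,132)]: print(q,proj('w14',cw(*q)).round(1))
crop('w14',190,0,370,120,4.4,'w14c')
E
```

```text
time: 11.4
tcp_pos: [0.476, -0.0573, 0.1411]
tool_rot: [-0.181, 2.134, -2.133]
ft_force: [0.2, 0.7, -0.1]
grip_width: 0.271
tcp [ 0.476  -0.0573  0.1411] delta [-0.2  0.1  0.5] zang-yaw -89.93 tilt [-9.e-04  4.e-04 -1.e+00]
[-0.35629935  0.7171351   0.29445004]
twist 0.03374666498281442
(0, -97, 137) [326.6  17.3]
(0, -63, 137) [233.1  17.1]
(0, -80, 130) [279.9  20.6]
(0, -135, 151) [448.1   9.5]
(-25, -80, 132) [279.8  89.7]
```

View pics/w14.png

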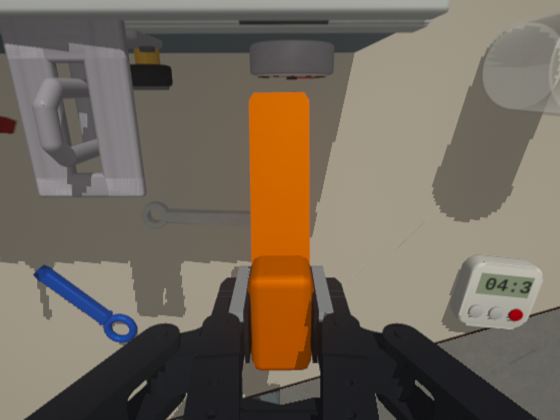

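View pics/w14c.png

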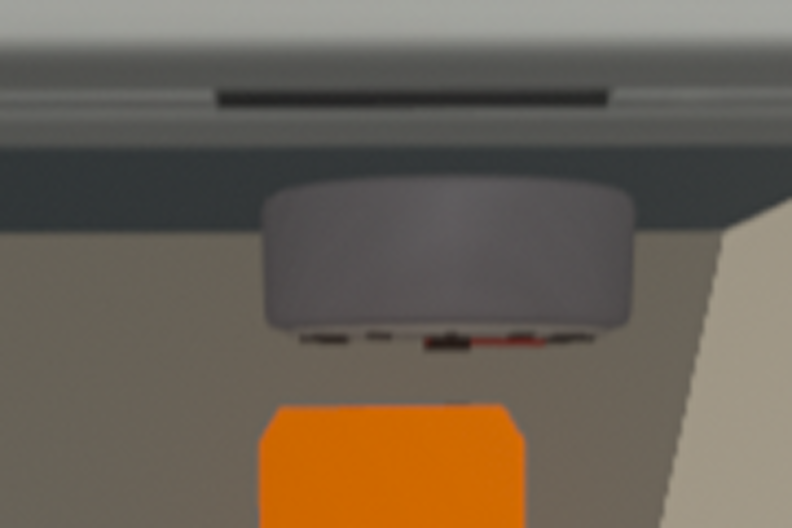

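```bash
python3 - <<'E'
from h import *
f=lambda u,v,z:chm(atz('w14',u/4.4+190,v/4.4,z)).round(2)
print('lid edge',f(413,90,.137),'floor',f(413,107,.130),'tip',f(392,406,.135),f(392,406,.133))
print('edge L/R',f(218,107,.130),f(609,107,.13))
K,P=load('w14');print(chm(P[:3,3]))
s,_=state(); print(chm(s['tcp_pos']))
E
```

```text
lid edge [ -1.05 -81.46 137.  ] floor [ -1.26 -81.51 130.  ] tip [-25.94 -79.71 135.  ] [-25.96 -79.7  133.  ]
edge L/R [ -1.29 -64.51 130.  ] [ -1.24 -98.59 130.  ]
[-24.23231362 -80.49762557 282.57991398]
[-107.5105425   -80.80857011  141.80365617]
```

```bash
python3 -m creep '[[[0,1,1.8],0,1],[[-10,1,1.8],0,1],[[-20,1,1.8],0,1],[[-28,1,1.8],0,1],[[-35,1,1.8],0,1],[[-35,1,1.8],0,1],[[-35,1,1.8],0,1]]'
python3 - <<'E'
from h import *
go(-72,-82,140)
snap('wrist','w15');s,Rm=state(); print(s['ft_force'],s['torque'])
crop('w15',190,0,370,120,4.4,'w15c')
E
```

```text
time: 12.15
tcp_pos: [0.5109, -0.0539, 0.1393]
tool_rot: [-0.179, 2.135, -2.135]
ft_force: [-1.0, 0.4, -0.5]
grip_width: 0.268
tcp [ 0.5109 -0.0539  0.1393] delta [-1.2 -0.7 -0.9] zang-yaw -90.05 tilt [-8.e-04  1.e-04 -1.e+00]
[ 0.38201112  0.67728754 -0.60533321] [-0.04161962 -0.02185395 -0.02815557]
```

View pics/w15.png

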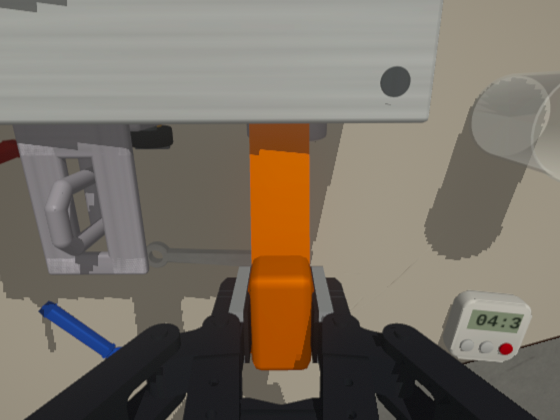

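```bash
python3 -m creep '[[[0,0.5,0],0,1],[[0,0.5,0],0,1],[[0,0.5,0],0,1]]'; python3 -m creep '[[[0,0.5,0],0,1],[[0,0.5,0],0,1],[[0,0.5,0],0,1]]'
```

```text
time: 12.5
tcp_pos: [0.5108, -0.0541, 0.1391]
tool_rot: [-0.178, 2.134, -2.135]
ft_force: [-0.2, -0.3, 0.4]
grip_width: 0.273
time: 12.8
tcp_pos: [0.511, -0.054, 0.1386]
tool_rot: [-0.178, 2.135, -2.135]
ft_force: [-0.1, 0.2, -0.3]
grip_width: 0.271
```

```bash
python3 -m creep '[[[0,0.4,0],0,1],[[0,0.4,0],0,1],[[0,0.4,0],0,1]]'
```

```text
time: 13.1
tcp_pos: [0.511, -0.054, 0.1383]
tool_rot: [-0.178, 2.134, -2.135]
ft_force: [-1.4, 0.4, -0.2]
grip_width: 0.271
```

```bash
python3 -m creep '[[[0,0.5,0],0,1],[[0,0.5,0],0,1],[[0,0.5,0],0,1]]'; python3 -m creep '[[[0,0.5,0],0,1],[[0,0.5,0],0,1],[[0,0.5,0],0,1]]'
```

```text
time: 13.4
tcp_pos: [0.511, -0.054, 0.138]
tool_rot: [-0.178, 2.134, -2.135]
ft_force: [-3.6, -0.9, 5.1]
grip_width: 0.271
time: 13.7
tcp_pos: [0.511, -0.0541, 0.1378]
tool_rot: [-0.178, 2.134, -2.135]
ft_force: [-4.5, 0.3, 8.1]
grip_width: 0.274
```

```bash
python3 -m creep '[[[0,-0.6,0],0,1],[[-3,-0.6,0],0,1],[[-6,-0.6,0],0,1],[[-9,-0.6,0],0,1],[[-9,-0.6,0],0,1]]'; python3 - <<'E'
from h import *
s,_=state(); print(chm(s['tcp_pos']),s['ft_force'],s['torque'])
E
```

```text
time: 14.2
tcp_pos: [0.5196, -0.0527, 0.138]
tool_rot: [-0.179, 2.135, -2.136]
ft_force: [-6.0, -0.3, 9.0]
grip_width: 0.276
[-64.4176377  -83.26228067 137.99879023] [-5.95517749 -0.25964692  9.03696635] [-0.07625357  0.76985247 -0.00134642]
```

```bash
python3 -m creep '[[[0,-0.5,-0.7],0,1],[[-3,-0.5,-0.7],0,1],[[-5,-0.5,-0.7],0,1],[[-5,-0.5,-0.7],0,1]]'; python3 - <<'E'
from h import *
s,_=state(); print(chm(s['tcp_pos']),s['ft_force'],s['torque'])
snap('wrist','w16')
E
```

```text
time: 14.6
tcp_pos: [0.5228, -0.0518, 0.1382]
tool_rot: [-0.182, 2.136, -2.138]
ft_force: [-9.8, -2.9, 10.3]
grip_width: 0.268
[-61.07735829 -82.83434507 138.168046  ] [-9.77540599 -2.85503602 10.29350897] [-0.36861279  1.73847559 -0.0107592 ]
```

View pics/w16.png

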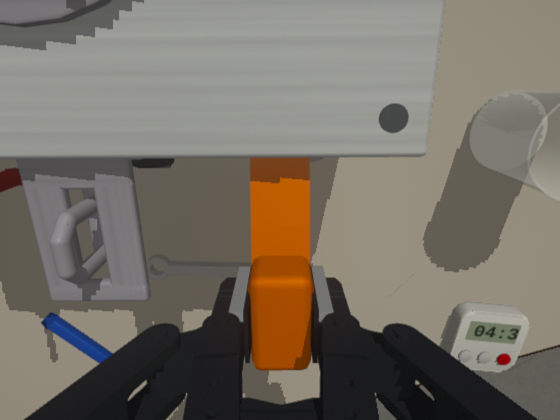

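```bash
python3 -m creep '[[[-1.5,0,0],0,1],[[-3,0,0],0,1],[[-3,0,0],0,1]]'; python3 - <<'E'
from h import *
s,_=state(); print(chm(s['tcp_pos']),s['ft_force'],s['torque'])
E
```

```text
time: 14.95
tcp_pos: [0.5256, -0.0513, 0.1382]
tool_rot: [-0.182, 2.136, -2.138]
ft_force: [-11.7, -2.7, 11.5]
grip_width: 0.268
[-58.2586526  -82.80919235 138.18618987] [-11.74612902  -2.67918626  11.4535681 ] [-3.81394421e-01  1.90189249e+00 -9.54110601e-04]
```

```bash
python3 -m creep '[[[-1.5,0,0],0,1],[[-3,0,0],0,1],[[-3,0,0],0,1]]'; python3 - <<'E'
from h import *
s,_=state(); print(chm(s['tcp_pos']),s['ft_force'],s['torque'])
snap('wrist','w17')
E
```

```text
time: 15.25
tcp_pos: [0.5285, -0.0507, 0.1382]
tool_rot: [-0.183, 2.136, -2.138]
ft_force: [-12.6, -2.1, 11.1]
grip_width: 0.271
[-55.2869295 -82.7802084 138.1856841] [-12.58386099  -2.05730845  11.06001455] [-0.36965618  1.88883284 -0.02878434]
```

View pics/w17.png

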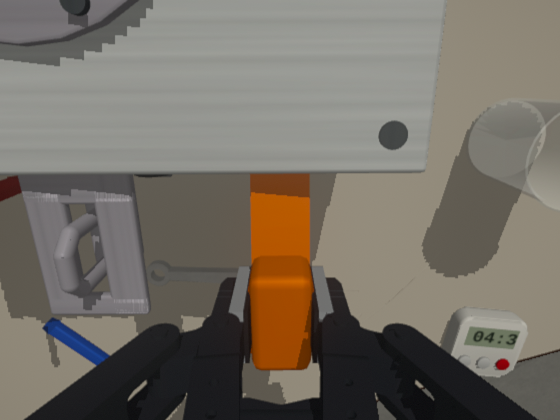

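```bash
python3 - <<'E'
from h import *
for w,r in (('w15',0),('w17',0)):
    im=cv2.imread(f'pics/{w}.png')
    y0={'w15':60,'w17':110}[w]; t0={'w15':110,'w17':150}[w]
    a=cv2.resize(im[y0:y0+75,360:450],None,fx=4.4,fy=4.4,interpolation=cv2.INTER_CUBIC)
    b=cv2.resize(im[t0:t0+175,10:165],None,fx=2.5,fy=2.5,interpolation=cv2.INTER_CUBIC)
    H=max(a.shape[0],b.shape[0]); 
    a=cv2.copyMakeBorder(a,0,H-a.shape[0],0,4,0); b=cv2.copyMakeBorder(b,0,H-b.shape[0],0,0,0)
    cv2.imwrite(f'pics/{w}m.png',np.hstack([a,b])); print(a.shape,b.shape)
E
```

```text
(438, 400, 3) (438, 388, 3)
(438, 400, 3) (438, 388, 3)
```

View pics/w15m.png

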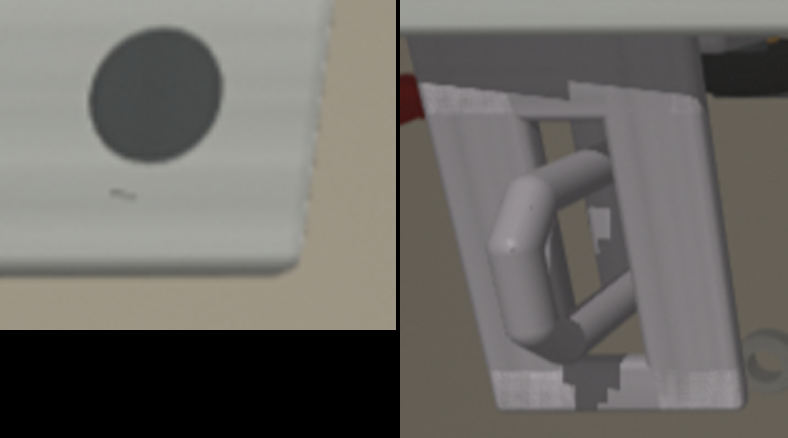

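View pics/w17m.png

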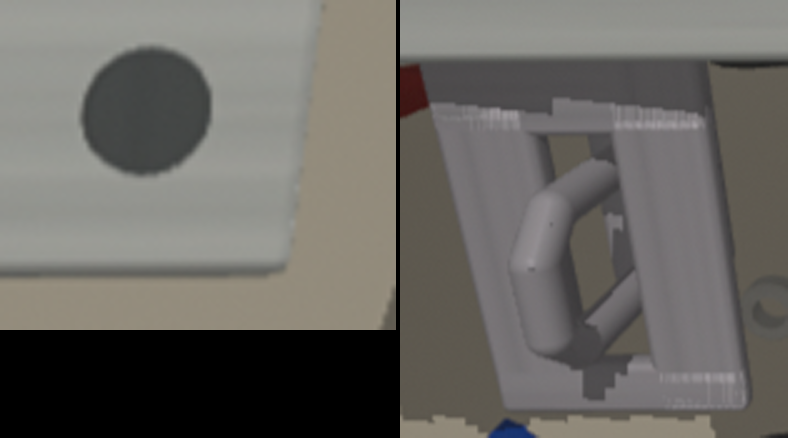

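```bash
python3 - <<'E'
from h import *
A=[(395.5,81.6,151),(428,121.8,151),(48.8,273.6,142),(148.4,273.6,142)]
B=[(393.3,135.2),(425.5,171.6),(51.6,313.6),(149.6,313.6)]
P=[chm(atz('w15',u,v,z/1000)) for u,v,z in A]
print(np.round(P,1))
def rot(p,t):
    dx,dz=p[0]-196,p[2]-140
    return np.array([196+dx*np.cos(t)+dz*np.sin(t),p[1],140-dx*np.sin(t)+dz*np.cos(t)])
def f(q,free=True):
    r=[]
    for p,b in zip(P,B): r+=list(proj('w17',cw(*rot(p,q[0])))+(q[1:] if len(q)>1 else 0)-b)
    return r
for q0 in ([0.01],[0.01,0,0]):
    s=least_squares(f,q0); print(s.x,'lift',s.x[0]*196,np.round(s.fun,1))
print(np.round(f([0.0]),1),np.round(f([.013]),1),np.round(f([.02]),1))
E
```

```text
[[  12.7 -122.2  151. ]
 [  -0.7 -135.2  151. ]
 [ -66.3   18.9  142. ]
 [ -66.3  -24.9  142. ]]
[0.01106625] lift 2.1689849722050556 [-0.   0.4 -0.2  1.5  0.5  0.4  0.8  0.3]
[ 0.01257263 -0.19954484 -0.95802952] lift 2.4642358839934637 [ 0.  -0.5 -0.1  0.7 -0.3 -0.   0.3 -0.1]
[-1.8  0.  -2.5  0.5  4.4 -3.4  3.  -3.5] [ 0.3  0.4  0.2  1.7 -0.2  1.1  0.4  1. ] [ 1.4  0.6  1.7  2.3 -2.8  3.5 -1.   3.4]
```

```bash
python3 -m creep '[[[-1.5,-0.3,0],0,1],[[-3,-0.4,0],0,1],[[-4,-0.4,0],0,1],[[-4,-0.4,0],0,1],[[-4,-0.4,0],0,1]]'; python3 - <<'E'
from h import *
s,_=state(); print(chm(s['tcp_pos']),s['ft_force'],s['torque'],s['grip_width']*85)
snap('wrist','w18');snap('scene','s18');snap('top','t18')
w='w18'
im=cv2.imread(f'pics/{w}.png');y0,t0=130,170
a=cv2.resize(im[y0:y0+75,360:450],None,fx=4.4,fy=4.4,interpolation=cv2.INTER_CUBIC)
b=cv2.resize(im[t0:t0+175,10:165],None,fx=2.5,fy=2.5,interpolation=cv2.INTER_CUBIC)
H=max(a.shape[0],b.shape[0])
a=cv2.copyMakeBorder(a,0,H-a.shape[0],0,4,0); b=cv2.copyMakeBorder(b,0,H-b.shape[0],0,0,0)
cv2.imwrite(f'pics/{w}m.png',np.hstack([a,b]))
E
```

```text
time: 15.8
tcp_pos: [0.5325, -0.0499, 0.1383]
tool_rot: [-0.183, 2.136, -2.138]
ft_force: [-10.5, -2.0, 9.6]
grip_width: 0.272
[-51.1950366  -82.67386611 138.31919453] [-10.45620364  -1.99257268   9.60189582] [-0.31556903  1.75897456 -0.06604898] 23.154205112063984
```

View pics/w18m.png

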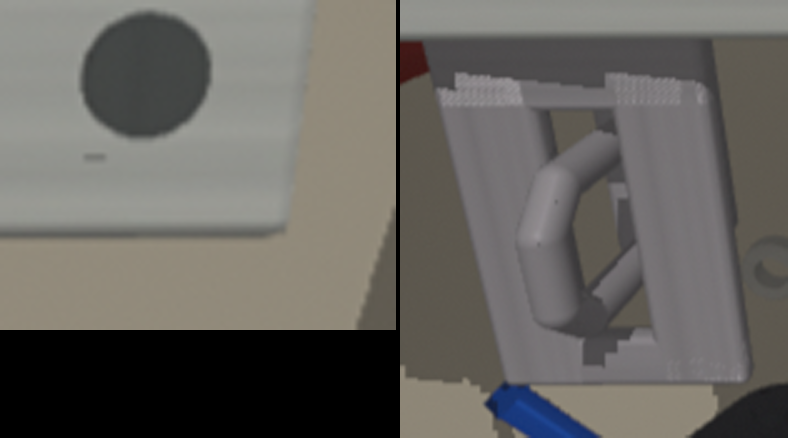

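View pics/w18.png

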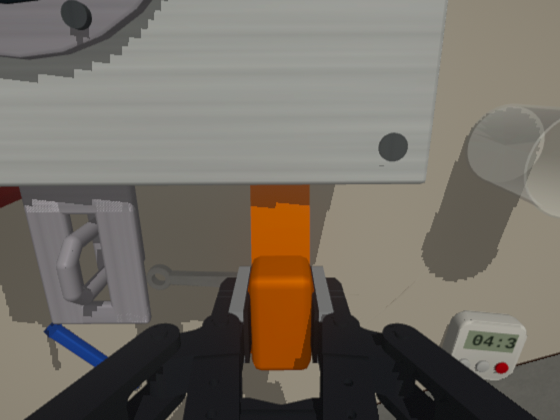

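View pics/t18.png

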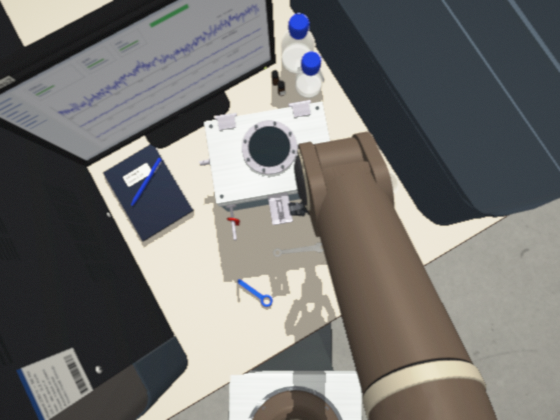

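```bash
python3 - <<'E'
from h import *
A=[(395.5,81.6,151),(428,121.8,151),(48.8,273.6,142),(148.4,273.6,142)]
B=[(393.2,146.9),(425.5,182.5),(52.2,323.2),(150,323.2)]
P=[chm(atz('w15',u,v,z/1000)) for u,v,z in A]
def rot(p,t):
    dx,dz=p[0]-196,p[2]-140
    return np.array([196+dx*np.cos(t)+dz*np.sin(t),p[1],140-dx*np.sin(t)+dz*np.cos(t)])
def f(q):
    r=[]
    for p,b in zip(P,B): r+=list(proj('w18',cw(*rot(p,q[0])))+(q[1:] if len(q)>1 else 0)-b)
    return r
for q0 in ([0.01],[0.01,0,0]):
    s=least_squares(f,q0); print(s.x,'lift',s.x[0]*196,np.round(s.fun,1))
crop('t18',190,180,310,310,4.5,'t18c')
E
```

```text
[0.01643843] lift 3.2219318453564014 [-0.1  0.5 -0.4  2.   0.3  0.2  0.7  0.1]
[ 0.01830193 -0.03486915 -1.11145923] lift 3.587178026316562 [ 0.2 -0.5 -0.   1.1 -0.4 -0.2  0.3 -0.3]
```

View pics/t18c.png

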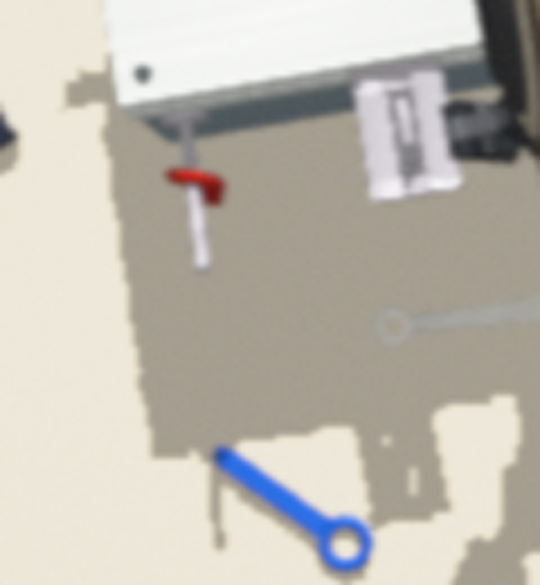

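```bash
python3 -m creep '[[[0,-0.4,0],0,1],[[0,-0.4,0],0,1],[[0,-0.4,0],0,1],[[0,-0.4,0],0,1],[[0,-0.4,0],0,1],[[0,-0.4,0],0,1],[[0,-0.4,0],0,1],[[0,-0.4,0],0,1]]'; python3 - <<'E'
from h import *
s,_=state(); print(chm(s['tcp_pos']),s['ft_force'],s['torque'],s['grip_width']*85)
snap('wrist','w19');snap('top','t19');snap('scene','s19')
d=cv2.absdiff(cv2.imread('pics/w18.png'),cv2.imread('pics/w19.png')).max(2); print((d>40).sum())
d=cv2.absdiff(cv2.imread('pics/t0.png') if 0 else cv2.imread('pics/top0.png'),cv2.imread('pics/t19.png')).max(2); print('timer',(d[245:280,380:415]>40).sum(),'beaker',(d[165:205,365:400]>40).sum())
crop('t19',200,180,440,300,3.2,'t19c')
E
```

```text
time: 16.75
tcp_pos: [0.5325, -0.05, 0.1384]
tool_rot: [-0.182, 2.136, -2.138]
ft_force: [-8.4, -2.1, 5.9]
grip_width: 0.272
[-51.1510532  -82.70973003 138.37233475] [-8.4370272  -2.09978157  5.91626903] [-0.36685424  1.39131773 -0.04233787] 23.12822325972933
17
timer 1041 beaker 979
```

View pics/w19.png

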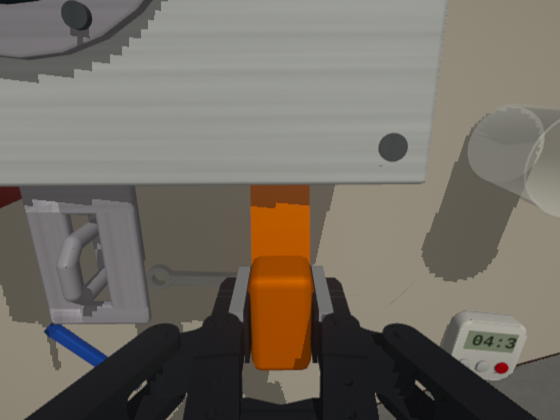

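View pics/t19c.png

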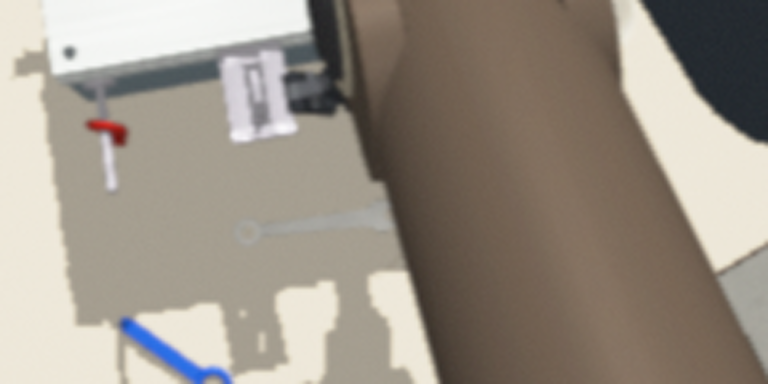

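```bash
python3 - <<'E'
from h import *
print(manip.hand_in())
E
```

```text
the job is handed in; nothing more can be done
None
```

I pulled the red key out of the staple, hung it by its ring on the peg and let go. Then I pushed the wedge into the pry notch and handed in at about 17 s, holding it there in the gripper.

**Lid:** The last wrist pictures put the front edge 3.2 to 3.6 mm open. The wedge's taper gives about 3.4 mm at its depth of about 32 mm. A further 0.8 s hold showed no visible change. I did not measure the opening again after that.

**Key:** It hangs on the peg by its ring. It slid some way down the slope toward the chamber after release, then stayed at the same spot in the last two top views, clear of the chamber's face.

**Forces:** At the end the wrist read about 8 N horizontal and 6 N upward, so the wedge is pressed lightly onto the notch floor.

**Bystanders:** I touched none of them. In the last pictures:
- The spanner looks unmoved in the top view.
- The beaker is upright, and it and the timer look undisturbed in the wrist view.
- My automatic top-view comparison for the beaker and timer was useless because the arm covers them there.

**Disagreement:** The top and wrist cameras placed the chamber about 5 mm apart. I used the wrist camera, and the fits matched it.

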